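# Key the desk riser tight

### The arm

A 7-joint arm with a two-finger parallel gripper is mounted at the origin on a cart in front of the work surface, level with it; the furniture and walls round the work are solid. World frame = base frame: x ahead of the robot, y to its left, z up, the work surface at z = 0. Lengths are in m, angles in rad, forces in N, time in s.
With the tool pointing down it reaches from about 0.4 to 0.9 m from the base axis. Payload 5.6 kg.
Tool frame: the origin (TCP) lies on the centre line of the jaws, within the pads' length; the fingertips stand 22 mm ahead of it and the grasp point (between the pads) lies 3 mm ahead of it; z points along the fingers, y is the line along which they close (so a half turn about z gives the same grasp; the last joint's range is limited). The gripper opens to 92 mm and grips with 3 to 60 N. Pads are 20 mm wide; open, the fingers measure 128 mm over their backs; the gripper's body (75 mm by 189 mm) begins 69 mm behind the grasp point.
Start: joints at [1.3, 0.468, -0.012, 1.603, 0.006, 1.071, -0.056], TCP at [0.147, -0.633, 0.237] pointing down, gripper open.
Joint ranges: [-2.53, 2.53], [-0.31, 2.02], [-1.57, 1.55], [0.28, 2.44], [-1.29, 4.43], [0.15, 1.84], [-2.92, 2.92]. Speed limits (rad/s): [2.57, 2.57, 3.14, 3.14, 3.14, 3.14, 3.14].

### API

Orientations are given as a unit quaternion [w, x, y, z].
In Python, from cell import get_state, camera, camera_info, close_job gives the robot as it stands. The module is installed in compiled form; this text tells all that it offers.
- The arm moves only by the tool servo_tool, never from a script. Its argument "moves" is a list of rows, each an object with "slide": the shift along the tool's x, y, z in cm, a list of three; "twist": the turn, a rotation vector about the tool's x, y, z in rad, a list of three. In form: [{"slide": [tx, ty, tz], "twist": [wx, wy, wz]}, ...]. A call has 1 to 8 rows; each row is the pose to reach, as a shift and turn from the pose commanded when the call began, along the tool's axes at that moment; what a row does not reach only later rows make up. A row lasts 1/8 s, in which the tool goes at most 62.5 mm and 10.7 degrees, less where a joint would pass 70% of its speed; a pose out of reach is approached as far as the arm can. A call with a gripper value outside its range is refused whole. "claw" is the finger opening in cm, from 0 to 9.19, set as the call begins (left out, the last holds). The fingers move at their own pace and stop on an object; "newtons" is the grip in N (left out, the last holds). Time passes only in rows, so rows that repeat a pose let the fingers close. It gives the time, the measured TCP pose, the force, the opening and the grip force at its end, in the units of the state.
- get_state(): the state, without advancing time (a new reading comes with each control period).
- camera(name): name is "side" or "top"; returns the picture (420x560x3 uint8, red, green, blue); there is no depth.
- camera_info(name): a dict with "fovy" (degrees; the focal length in pixels is half the picture's height over the tangent of half this angle, whatever the lens; pixels are square), "cx", "cy" (the principal point, pixels), "R" (3x3) and "t" (3): a world point X has camera coordinates R X + t. Camera axes: x right, y down, z forward; pixel columns grow to the right and rows downward; lengths in m; the calibration is good to about 2 mm. A picture is of the moment at which its call begins. camera_info takes no time and is no camera call.
- close_job(): hands the job in; it is judged then, once.
The state is a dict: "t": time; "joint_positions": joint angles; "qd": joint speeds; "joint_efforts": joint torques, N m; "tcp_pos": TCP position; "ee_rot": TCP orientation; "wrist_force": force on the tool from outside, world axes, zero at the start; "moment": the same for the moment, N m; "width": opening from 0.0 (shut) to 1.0 (fully open); "gripper_force": force on a finger pad.
Only numpy, scipy, OpenCV 4.12 (cv2) and the standard library are available. Lean on these libraries where they do the work, as an engineer would, in place of code of your own. Each camera call takes 0.05 s, during which the arm holds its last target. There are 200 camera calls.

### The job

The right-hand leg of the plywood desk riser has worked loose and stands off from the shelf. Take the dark wooden key out of the desk block, stand it thin end down in the slot of the tenon that sticks out through that leg, with its straight face against the leg, and let go; then tap it down with the mallet, in two or more separate blows, until the leg is pulled fully home against the shelf and the key is jammed tight. Set the mallet back down on the desk and leave the calculator, glue stick and stapler where they are.

Things in the scene. Friction and masses are not known exactly. Their poses are not given: they have to be found in the camera images.
- riser: fixed plywood desk riser, 190 deep x 360 wide over its tenons x 120 mm high. Origin under its middle, on the desk; x to its back, y to its left. Its 24 mm thick shelf has its top 100 mm above the desk; at each end a 75 mm wide tenon passes through a 20 mm leg and sticks out. The left one has its key driven home, the right one (riser -y) an empty slot.
- leg (a joint): how far the right leg stands off from the shelf's end, m: 0 = fully home, 0.0048 to 0.0066 at the start. It slides stiffly on the tenon (about 5 N of friction) and stays where it is left. Its outer face is upright, reaches to 120 mm above the desk and is the inner side of the slot.
- slot (a point): middle of the top edge of the slot's outer wall, on the right tenon's top (100 mm above the desk). The slot passes down through the 24 mm tenon, 34 mm wide along riser x; along riser y it reaches to the leg's outer face, (18 mm - leg value) away towards riser +y. The outer wall slopes 1 in 7, nearer to the leg lower down, like the key.
- slot_mid (a point): on the right tenon's top, 9 mm from point slot towards riser +y: middle of the slot when the leg is home
- wedge: the loose key: dark wooden wedge, 130 mm long, 30 mm wide (x), 7 mm thick at the thin end, 25.6 mm at the head; its last 12 mm narrow to 22 x 5 mm. Origin in the middle of the thin end, z to the head; straight face at y = +3.5 mm, sloping face towards -y. About 60 g. It stands thin end down, leaning slightly, in the desk block, +y towards the robot's left. Grip across its width.
- wedge_head (a point): middle of the key's flat 30 x 25 mm head, to be struck. Put loosely into the tenon the key goes 30 to 43 mm below the tenon's top, head 187 to 200 mm above the desk; 7 to 13 N drive it 34 to 46 mm further, till the leg is home and it jams, head about 152 mm above the desk: the force then climbs steeply. Once home, a last blow or press of about 20 N leaves it tight.
- organiser: fixed pale hardwood desk block, 66 deep x 114 wide x 58 mm high, on the 3 mm desk mat; origin under its middle. The key stands in a slot, 52 mm deep, 36 mm from the middle towards its -y; two pencils, up to 122 mm above the desk, stand 36 to 42 mm from the middle towards its +y.
- mallet: 0.4 kg mallet on the 3 mm desk mat, standing on its larger face. Head 76 mm high: black rubber face 42 mm across up to 24 mm, red square hub 32 x 32 mm up to 61 mm, white face 30 mm across above. Origin in the middle of the lower face; z up. Wooden handle, 21 mm thick, 42 mm above the foot, level along the mallet's -x to 150 mm from the axis. Grip from above across the hub, along its y.
- mallet_hub (a point): centre of the mallet's hub, 42 mm above the lower striking face
- calculator: desk calculator 112 x 70 x 19 mm lying on the riser's shelf; a bystander
- glue_stick: glue stick, 26 mm thick, 97 mm tall, standing on the left end of the riser's shelf; a bystander
- stapler: black stapler 148 x 36 x 52 mm on the desk left of the riser; a bystander

How it is judged:
On the way, in this order (a step that is already met when the one before it is completed fails the run):
1. the key stands by itself in the slot of the tenon, let go (height (world z) of wedge below 0.088 m and horizontal distance between wedge and slot_mid below 0.015 m and angle between wedge's own z axis and vertical below 0.17 rad and contact force between the fingers and wedge below 0.1 N), for 0.2 s.
2. the mallet drives the key while the leg still stands off (contact force between mallet and wedge above 4 N and value of joint leg above 0.0015 m).
3. the mallet comes off the key after the blow (contact force between mallet and wedge below 0.1 N and distance between mallet and wedge_head above 0.003 m), for 0.05 s.
4. the mallet strikes the key again (contact force between mallet and wedge above 4 N).
At the end, for the whole second after the job is handed in: Leg home on the shelf (within 0.8 mm); key upright in the slot (within 5 degrees), gripped there with over 15 N, its thin end under 45 mm above the desk; mallet off the key, lying or standing still on the desk; nothing held; calculator, glue stick, stapler within 25 mm of their places (value of joint leg below 0.0008 m and height (world z) of wedge below 0.045 m and horizontal distance between wedge and slot_mid below 0.012 m and angle between wedge's own z axis and vertical below 0.09 rad and contact force between wedge and riser above 15 N and contact force between mallet and wedge below 0.1 N and height (world z) of mallet_hub below 0.06 m and linear speed of each of mallet, wedge below 0.02 m/s and angular speed of each of mallet, wedge below 0.2 rad/s); the robot touches nothing.
It fails at once if calculator, glue stick or stapler pushed more than 25 mm or the glue stick knocked over (distance of any of calculator, glue_stick, stapler from where it was at the start of the episode above 0.025 m or angle between glue_stick's own z axis and vertical above 0.5 rad).
It also fails if it takes over 67 s, if anything falls off the work surface, if the arm or the gripper's body presses on something with over 40 N, if the wrist force passes 120 N, or if a joint passes its speed limit or range.

## Working session

There is one attempt and no reset: what is moved stays moved. The work goes in short steps, Python scripts to look and compute and a tool call to move; the robot and the scene stay as the last step left them, time stands still between calls to the robot, and variables do not carry over. Pictures are saved under pics/ and viewed, at most 13 in all, crops included, and the job is handed in when it is done.

Besides the shell and the picture viewer there is one more tool, called after "Request:" in YAML: its name, and indented under it one key for each argument. servo_tool: Moves the arm, as the interface text tells. Its arguments: {"type":"object","properties":{"moves":{"type":"array","items":{"type":"object","properties":{"slide":{"type":"array","items":{"type":"number"}},"twist":{"type":"array","items":{"type":"number"}}}}},"claw":{"type":"number"},"newtons":{"type":"number"}},"required":["moves"]}

```bash
mkdir -p pics
python3 - <<'E'
from cell import *
import cv2,numpy as np
for n in("side","top"):
    im=camera(n); cv2.imwrite(f"pics/{n}0.png",im[:,:,::-1]); np.save(f"{n}0.npy",im)
    i=camera_info(n); print(n,{k:np.round(v,4).tolist() for k,v in i.items()})
s=get_state(); print({k:np.round(v,4).tolist() for k,v in s.items()})
E
```

```text
side {'fovy': 57.3911, 'cx': 278.1656, 'cy': 210.2679, 'R': [[-0.0207, -0.9997, -0.0143], [-0.8379, 0.0251, -0.5452], [0.5454, 0.0007, -0.8382]], 't': [0.1211, 0.4955, 0.9314]}
top {'fovy': 51.499, 'cx': 280.2449, 'cy': 212.2727, 'R': [[0.0023, -0.9998, 0.0184], [-0.9863, -0.0053, -0.1651], [0.1651, -0.0178, -0.9861]], 't': [0.0841, 0.5205, 1.5747]}
{'t': 0.1, 'joint_positions': [1.3, 0.4683, -0.0116, 1.6035, 0.0061, 1.0714, -0.0563], 'qd': [-0.0031, -0.0019, -0.0, -0.0034, -0.0026, 0.0016, -0.0006], 'joint_efforts': [0.0007, -52.1643, -0.0126, -24.4363, -0.0569, 0.0141, 0.0], 'tcp_pos': [0.1466, -0.6328, 0.2357], 'ee_rot': [-0.0007, 0.9935, 0.1136, -0.0002], 'wrist_force': [-0.4676, 0.1635, -1.1442], 'moment': [0.0106, 0.0614, 0.0127], 'gripper_force': 0.0, 'width': 0.9994}
```

View pics/side0.png

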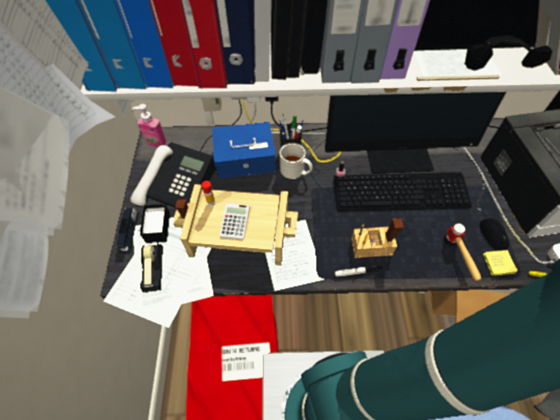

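View pics/top0.png

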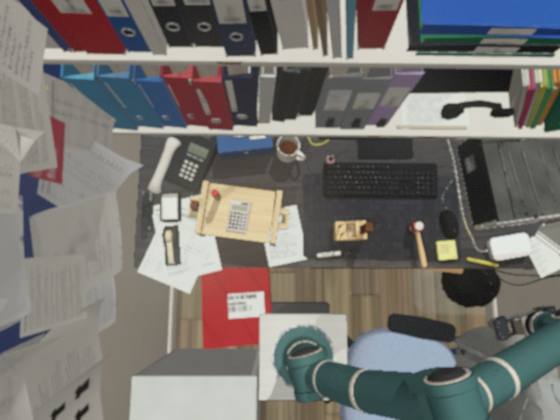

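```bash
cat > h.py <<'E'
from cell import *
import cv2,numpy as np
def tile(im,u0,v0,w=66,h=50,s=6):
    c=cv2.resize(im[v0:v0+h,u0:u0+w,::-1],None,fx=s,fy=s,interpolation=cv2.INTER_CUBIC)
    c=cv2.copyMakeBorder(c,0,300-h*s,0,400-w*s,cv2.BORDER_CONSTANT)
    for k in range(0,w,10):
        cv2.line(c,(k*s,0),(k*s,8),(0,255,0),1); cv2.putText(c,str(u0+k),(k*s+2,18),0,.35,(0,255,0))
    for k in range(0,h,10):
        cv2.line(c,(0,k*s),(8,k*s),(0,255,0),1); cv2.putText(c,str(v0+k),(10,k*s+4),0,.35,(0,255,0))
    return c
def quad(a): return np.vstack([np.hstack(a[:2]),np.hstack(a[2:])])
def cam(n):
    i=camera_info(n); f=210/np.tan(np.radians(i["fovy"]/2))
    return f,i["cx"],i["cy"],np.array(i["R"]),np.array(i["t"])
def proj(n,X):
    f,cx,cy,R,t=cam(n); c=np.atleast_2d(X)@R.T+t
    return np.c_[cx+f*c[:,0]/c[:,2],cy+f*c[:,1]/c[:,2]]
def ray(n,uv):
    f,cx,cy,R,t=cam(n); d=R.T@np.array([(uv[0]-cx)/f,(uv[1]-cy)/f,1]); return -R.T@t,d
def plane(n,uv,z):
    o,d=ray(n,uv); return o+d*(z-o[2])/d[2]
def tri(a,b):
    A=[];B=[]
    for n,uv in(("side",a),("top",b)):
        o,d=ray(n,uv); d/=np.linalg.norm(d); P=np.eye(3)-np.outer(d,d); A.append(P);B.append(P@o)
    X=np.linalg.solve(sum(A),sum(B)); return X,[float(np.linalg.norm(P@X-b)) for P,b in zip(A,B)]
E
python3 - <<'E'
from h import *
s=np.load("side0.npy");t=np.load("top0.npy")
cv2.imwrite("pics/q1.png",quad([tile(s,244,190),tile(t,244,180),tile(s,345,212),tile(t,325,208)]))
cv2.imwrite("pics/q2.png",quad([tile(s,170,175,133,100,3),tile(t,180,170,133,100,3),tile(s,435,215,66,70,4),tile(t,400,210,66,70,4)]))
E
```

```text
(no output)
```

View pics/q1.png

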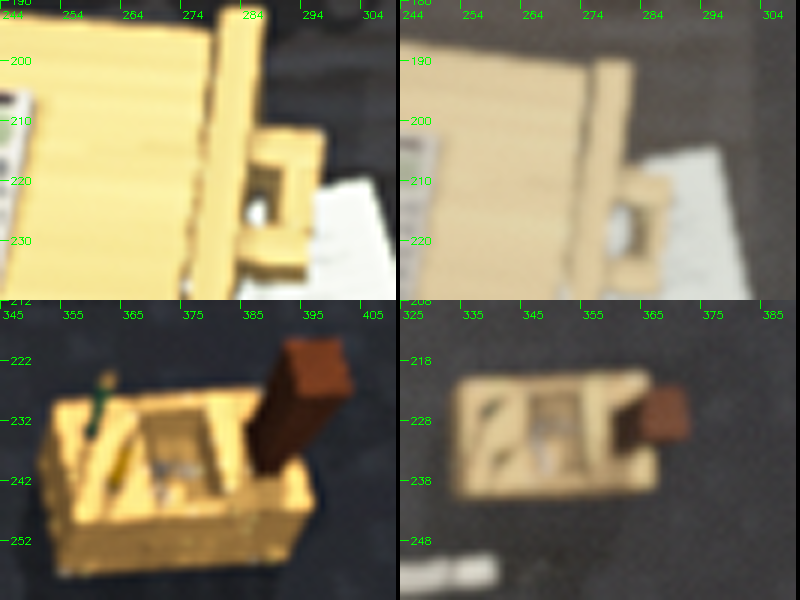

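View pics/q2.png

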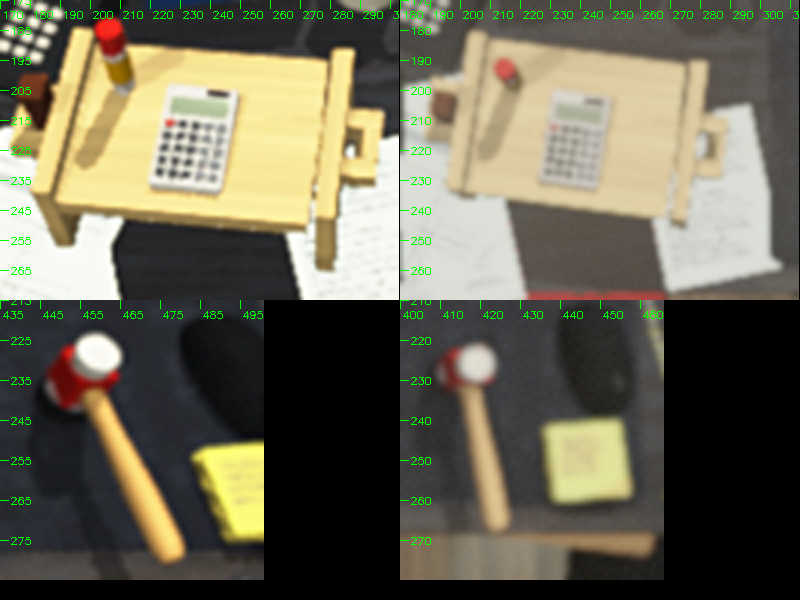

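The pictures show the riser with its right tenon slot at side ≈(287,222) and top ≈(283,217). The key head is at side ≈(398,222) and top ≈(369,226). The mallet's white face is at side ≈(459,229) and top ≈(419,226), with its handle pointing towards the robot. Next I measure them.

Run:
```python
from h import *
s=np.load("side0.npy");t=np.load("top0.npy")
def cen(im,box,f,name):
    u0,v0,u1,v1=box; c=im[v0:v1,u0:u1].astype(int); m=f(c[...,0],c[...,1],c[...,2]).astype(np.uint8)
    n,l,st,ce=cv2.connectedComponentsWithStats(m); k=1+np.argmax(st[1:,4]); 
    cnt=cv2.findContours((l==k).astype(np.uint8),0,2)[0][0]
    r=cv2.minAreaRect(cnt); uv=ce[k]+[u0,v0]; print(name,uv.round(2),st[k].tolist(),np.round(r[1],1),round(r[2],1)); return uv
head=lambda r,g,b:(r>85)&(r-g>38)&(g<110)
white=lambda r,g,b:(r>150)&(abs(r-b)<40)&(g>140)
red=lambda r,g,b:(r>110)&(g<70)
hs=cen(s,(385,210,410,245),lambda r,g,b:(r>95)&(g<90),"headS"); ht=cen(t,(355,215,385,240),lambda r,g,b:(r>85)&(g<90)&(r-g>25),"headT")
print("head",tri(hs,ht),plane("side",hs,.138),plane("top",ht,.138))
ws=cen(s,(445,215,475,245),white,"whS"); wt=cen(t,(408,215,430,240),white,"whT")
print("white",tri(ws,wt),plane("side",ws,.079),plane("top",wt,.079))
wood=lambda r,g,b:(r>120)&(r-b>50)&(g>80)
for n,im,bx in(("side",s,(450,235,490,282)),("top",t,(408,230,436,275))):
    u0,v0,u1,v1=bx; c=im[v0:v1,u0:u1].astype(int); m=wood(*np.moveaxis(c,2,0)) ; v,u=np.nonzero(m); 
    vx,vy,x0,y0=cv2.fitLine(np.c_[u+u0,v+v0].astype(np.float32),2,0,.01,.01).ravel()
    p=[np.array([x0+(q-y0)*vx/vy,q]) for q in(v.min()+v0+3,v.max()+v0-3)]
    a,b=[plane(n,q,.045)[:2] for q in p]; print(n,"handle",a,b,"dir deg",np.degrees(np.arctan2(*(b-a)[::-1])))
# slot edge profiles
for n,im,rows,cols in(("side",s,range(212,238,2),range(280,302)),("top",t,range(207,231,2),range(274,294))):
    print(n,list(cols)); 
    for v in rows: print(v,im[v,cols.start:cols.stop].astype(int).sum(1).tolist())
# organiser corners, leg edges by hand-picked pixels
P=lambda n,l,z:[plane(n,q,z)[:2].round(4).tolist() for q in l]
print("org S",P("side",[(353.5,228.5),(389,226.5),(397,243),(357.3,248)],.061))
print("org T",P("top",[(334.3,220.8),(366,219.8),(367.5,238.5),(335.5,240)],.061))
print("slot outer S",P("side",[(290.8,217.6),(290.1,227.8)],.1))
print("leg S outer top edge",P("side",[(287.7,193),(283.0,235)],.12),"T",P("top",[(282.3,191),(277.6,228)],.12))
print("tenon end S",P("side",[(297.8,211.5),(294.7,233.5)],.1),"T",P("top",[(288.8,208.5),(287,228)],.1))
```

```text
headS [397.74 222.74] [8, 9, 10, 9, 72] [8. 9.] 90.0
headT [368.54 226.66] [10, 8, 8, 8, 59] [7. 7.] 90.0
head (array([ 0.45501002, -0.22146126,  0.13606845]), [0.0008827485310169993, 0.0008827485310169147]) [ 0.45370407 -0.22165366  0.138     ] [ 0.45497727 -0.22016223  0.138     ]
whS [459. 228.] [9, 9, 11, 9, 81] [ 8. 10.] 90.0
whT [418.65 225.43] [7, 6, 9, 9, 63] [8. 8.] 0.0
white (array([ 0.46857714, -0.41868271,  0.07447641]), [0.000953859389421776, 0.000953859389421723]) [ 0.46574126 -0.41720944  0.079     ] [ 0.46830569 -0.41622088  0.079     ]
side handle [ 0.44435337 -0.42344148] [ 0.32594969 -0.45982928] dir deg -162.91676731406352
top handle [ 0.44098043 -0.42100314] [ 0.32345491 -0.44406471] dir deg -168.89813215020243
side [280, 281, 282, 283, 284, 285, 286, 287, 288, 289, 290, 291, 292, 293, 294, 295, 296, 297, 298, 299, 300, 301]
212 [627, 632, 637, 640, 615, 540, 516, 539, 572, 604, 621, 627, 606, 568, 555, 563, 561, 473, 244, 144, 156, 158]
214 [626, 631, 640, 641, 597, 518, 565, 596, 623, 636, 638, 637, 635, 633, 634, 635, 625, 507, 255, 150, 164, 170]
216 [627, 63
[... 2313 characters left out ...]
584, 584, 560, 532, 543, 566, 575, 574, 573, 571, 571, 584, 606, 624, 631, 628, 629, 626, 627]
227 [576, 584, 578, 556, 536, 546, 571, 584, 588, 588, 584, 581, 576, 583, 611, 623, 635, 640, 644, 642]
229 [578, 578, 562, 542, 566, 580, 563, 559, 566, 566, 568, 578, 581, 607, 640, 653, 654, 658, 658, 656]
org S [[0.4834, -0.1144], [0.4872, -0.221], [0.4311, -0.2342], [0.4181, -0.1171]]
org T [[0.4864, -0.112], [0.4907, -0.2288], [0.4218, -0.2322], [0.4158, -0.115]]
slot outer S [[0.5029, 0.0723], [0.4684, 0.0757]]
leg S outer top edge [[0.5772, 0.079], [0.4341, 0.097]] T [[0.5841, 0.0803], [0.4511, 0.0966]]
tenon end S [[0.5235, 0.0509], [0.4492, 0.0633]] T [[0.5244, 0.0564], [0.4539, 0.0629]]
```

Request:
servo_tool:
  moves:
    - {"slide": [4.3,-3.6,-0.1],"twist": [0,0,-0.175]}
    - {"slide": [8.6,-7.2,-0.2],"twist": [0,0,-0.35]}
    - {"slide": [12.9,-10.8,-0.3],"twist": [0,0,-0.525]}
    - {"slide": [17.2,-14.4,-0.4],"twist": [0,0,-0.7]}
    - {"slide": [21.5,-18,-0.5],"twist": [0,0,-0.875]}
    - {"slide": [25.8,-21.6,-0.6],"twist": [0,0,-1.05]}
    - {"slide": [30.1,-25.2,-0.7],"twist": [0,0,-1.225]}
    - {"slide": [34.4,-28.8,-0.8],"twist": [0,0,-1.4]}

```text
t: 1.1
tcp_pos: [0.4175, -0.2734, 0.2445]
ee_rot: [0.0, 0.685, 0.729, -0.0]
wrist_force: [1.7, 0.2, -0.8]
width: 0.999
gripper_force: 0.0
```

```bash
cat >> h.py <<'E'
from scipy.spatial.transform import Rotation as Ro
def cur():
    s=get_state(); q=s["ee_rot"]; return np.array(s["tcp_pos"]),Ro.from_quat([q[1],q[2],q[3],q[0]]),s
def go(p,yaw,tilt=None):
    """slide (cm) and twist to put TCP at p, tool x at heading yaw deg, pointing down (tilt: extra world rotvec)"""
    x,r,s=cur(); c,n=np.cos(np.radians(yaw)),np.sin(np.radians(yaw))
    g=Ro.from_matrix(np.array([[c,n,0],[n,-c,0],[0,0,-1.]]))
    if tilt is not None: g=Ro.from_rotvec(tilt)*g
    print("at",x.round(4),"yaw",np.degrees(np.arctan2(*r.as_matrix()[1::-1,0])).round(2),"t",round(s["t"],2),"q",np.round(s["joint_positions"],2),"F",np.round(s["wrist_force"],1))
    print("slide",(r.inv().apply(np.array(p)-x)*100).round(2),"twist",(r.inv()*g).as_rotvec().round(3))
E
python3 - <<'E'
from h import *
go((.4545,-.2205,.20),93.3)
P=lambda n,l,z:[plane(n,q,z).round(4).tolist() for q in l]
print(tri((477.6,278.4),(423.9,265.9)),P("side",[(477.6,278.4)],.045),P("top",[(423.9,265.9)],.045))
print("slot T",P("top",[(285.2,213.7),(285.2,218),(284.8,222.7)],.1))
E
```

```text
at [ 0.4175 -0.2734  0.2445] yaw 93.58 t 1.1 q [ 0.93  0.25 -0.48  1.93  0.13  0.99  0.45] F [ 1.7  0.2 -0.8]
slide [5.05 4.02 4.45] twist [-0.     0.     0.005]
(array([ 0.32321479, -0.44133396,  0.04383711]), [0.0014378785043846188, 0.0014378785043847012]) [[0.3222, -0.4421, 0.045]] [[0.3238, -0.4396, 0.045]]
slot T [[0.5055, 0.0694, 0.1], [0.4899, 0.0693, 0.1], [0.4729, 0.0708, 0.1]]
```

Request:
servo_tool:
  moves:
    - {"slide": [2.5,2,1]}
    - {"slide": [5,4,3]}
    - {"slide": [5,4,5]}
    - {"slide": [5,4,8]}
    - {"slide": [5,4,11]}
    - {"slide": [5,4,12.4]}
    - {"slide": [5,4,12.4]}

```text
invalid input at $.moves[0]: expected keys slide, twist
```

Request:
servo_tool:
  moves:
    - {"slide": [0,0,0]}
    - {"slide": [0,0,0]}
    - {"slide": [0,0,0]}
    - {"slide": [0,0,0]}
    - {"slide": [0,0,0]}
    - {"slide": [0,0,0]}
  claw: 2
  newtons: 25

```text
invalid input at $.moves[0]: expected keys slide, twist
```

Run:
```python
from h import *
go((.4545,-.2205,.26),93.3); s=camera("side");t=camera("top")
cv2.imwrite("pics/q3.png",quad([tile(s,345,190,100,75,4),tile(t,325,180,100,75,4)]*1+[tile(s,370,205),tile(t,340,200)]))
```

```text
at [ 0.4175 -0.2734  0.2445] yaw 93.58 t 1.1 q [ 0.93  0.25 -0.48  1.93  0.13  0.99  0.45] F [ 1.7  0.2 -0.8]
slide [ 5.05  4.02 -1.55] twist [-0.     0.     0.005]
```

View pics/q3.png

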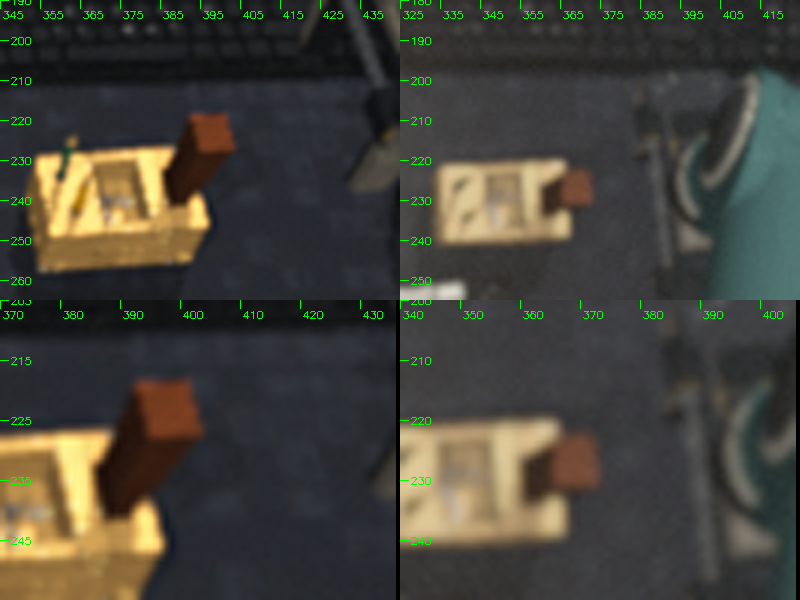

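The move calls were refused because every row needs both keys, so nothing moved. The picture shows the gripper still to the right of the key, at side u≈430. I'll redo the moves.

Request:
servo_tool:
  moves:
    - {"slide": [2.5,2,1],"twist": [0,0,0]}
    - {"slide": [5,4,3],"twist": [0,0,0]}
    - {"slide": [5,4,5],"twist": [0,0,0]}
    - {"slide": [5,4,8],"twist": [0,0,0]}
    - {"slide": [5,4,11],"twist": [0,0,0]}
    - {"slide": [5,4,12.4],"twist": [0,0,0]}
    - {"slide": [5,4,12.4],"twist": [0,0,0]}

```text
t: 2.08
tcp_pos: [0.4533, -0.2228, 0.1199]
ee_rot: [-0.001, 0.687, 0.727, -0.0]
wrist_force: [0.1, 0.2, -0.3]
width: 1.001
gripper_force: 0.0
```

Request:
servo_tool:
  moves:
    - {"slide": [0,0,0],"twist": [0,0,0]}
    - {"slide": [0,0,0],"twist": [0,0,0]}
    - {"slide": [0,0,0],"twist": [0,0,0]}
    - {"slide": [0,0,0],"twist": [0,0,0]}
    - {"slide": [0,0,0],"twist": [0,0,0]}
    - {"slide": [0,0,0],"twist": [0,0,0]}
  claw: 2
  newtons: 25

```text
t: 2.82
tcp_pos: [0.4539, -0.2228, 0.1206]
ee_rot: [-0.0, 0.687, 0.727, -0.0]
wrist_force: [0.5, 0.3, -0.5]
width: 0.376
gripper_force: 0.0
```

Request:
servo_tool:
  moves:
    - {"slide": [0,0,0],"twist": [0,0,0]}
    - {"slide": [0,0,0],"twist": [0,0,0]}
    - {"slide": [0,0,0],"twist": [0,0,0]}
    - {"slide": [0,0,0],"twist": [0,0,0]}

```text
t: 3.32
tcp_pos: [0.4544, -0.2227, 0.1206]
ee_rot: [0.0, 0.687, 0.727, 0.0]
wrist_force: [2.3, 0.4, -1.2]
width: 0.327
gripper_force: 25.0
```

Request:
servo_tool:
  moves:
    - {"slide": [0,0,-1],"twist": [0,0,0]}
    - {"slide": [0,0,-3],"twist": [0,0,0]}
    - {"slide": [0,0,-5.5],"twist": [0,0,0]}
    - {"slide": [0,0,-8],"twist": [0,0,0]}
    - {"slide": [0,0,-11],"twist": [0,0,0]}
    - {"slide": [0,0,-14],"twist": [0,0,0]}
    - {"slide": [0,0,-16],"twist": [0,0,0]}
    - {"slide": [0,0,-16],"twist": [0,0,0]}

```text
t: 4.32
tcp_pos: [0.4538, -0.2231, 0.2821]
ee_rot: [0.001, 0.687, 0.727, -0.0]
wrist_force: [-0.0, 0.5, -1.5]
width: 0.326
gripper_force: 25.0
```

Run:
```python
from h import *
go((.4875,.079,.28),83); print(get_state()["gripper_force"],get_state()["width"]*92)
```

```text
at [ 0.4538 -0.2231  0.2821] yaw 93.24 t 4.33 q [ 0.84  0.22 -0.52  1.87  0.13  1.08  0.33] F [-0.   0.5 -1.5]
slide [29.97  5.07  0.16] twist [0.001 0.002 0.179]
24.99867686536163 29.987677951949735
```

Request:
servo_tool:
  moves:
    - {"slide": [4,0.5,0],"twist": [0,0,0.03]}
    - {"slide": [9,1,0],"twist": [0,0,0.06]}
    - {"slide": [14,2,0],"twist": [0,0,0.09]}
    - {"slide": [19,3,0],"twist": [0,0,0.12]}
    - {"slide": [23,4,0],"twist": [0,0,0.15]}
    - {"slide": [25,4.5,0],"twist": [0,0,0.18]}
    - {"slide": [25,4.5,0],"twist": [0,0,0.18]}
    - {"slide": [25,4.5,0],"twist": [0,0,0.18]}

```text
t: 5.32
tcp_pos: [0.484, 0.028, 0.2798]
ee_rot: [-0.0, 0.749, 0.662, -0.001]
wrist_force: [-0.3, -2.0, -1.1]
width: 0.327
gripper_force: 25.0
```

Run:
```python
from h import *
go((.4875,.079,.28),83); s=camera("side");t=camera("top"); np.save("s1.npy",s);np.save("t1.npy",t)
x=cur()[0]; print([proj(n,[x,x-[0,0,.11]]).round(1).tolist() for n in("side","top")])
cv2.imwrite("pics/q4.png",quad([tile(s,255,185),tile(t,255,180),tile(s,290,185),tile(t,270,180)]))
```

```text
at [0.484  0.028  0.2798] yaw 82.91 t 5.33 q [ 0.47  0.21 -0.67  1.91  0.15  1.07 -0.39] F [-0.3 -2.  -1.1]
slide [ 5.1  -0.28 -0.02] twist [-0.002  0.001 -0.002]
[[[309.8, 185.4], [307.6, 209.4]], [[300.0, 211.2], [298.0, 216.6]]]
```

View pics/q4.png

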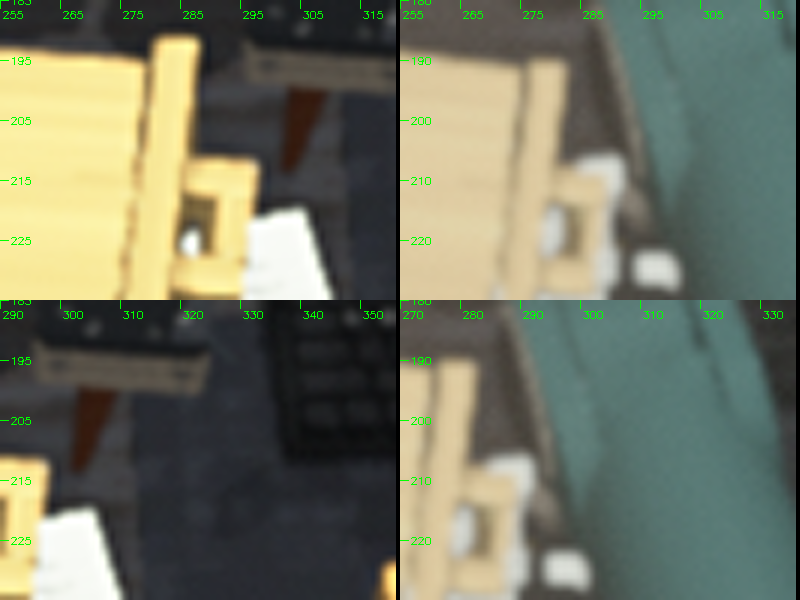

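The picture shows the key held nearly vertical, with its straight face along side (302.6,199)→(301.4,213) and its tip at about (302.8,212.9). The slot's outer edge is at side u≈290.6.

Run:
```python
from h import *
s=np.load("s1.npy").astype(int); x,r,_=cur()
for v in range(199,216,2): print(v,s[v,296:314,0].tolist())
# tip: x known from grip; solve y at given x,z
def yat(uv,X):
    o,d=ray("side",uv); k=(X[0]-o[0])/d[0]; p=o+k*d; return p
for u in(301.6,302.8,304.2): print(u,yat((u,212.5),(x[0]+.0015-.011,0)),plane("side",(u,212.5),x[2]-.1135))
for e in((290.6,217.1),(290.4,222.1),(290.0,227.2)): print("slot",plane("side",e,.1))
```

```text
199 [70, 72, 74, 75, 75, 76, 73, 67, 70, 74, 76, 78, 80, 82, 84, 85, 83, 82]
201 [65, 63, 59, 57, 56, 55, 51, 46, 49, 50, 52, 51, 52, 55, 59, 54, 42, 40]
203 [52, 52, 50, 49, 51, 48, 47, 50, 52, 53, 52, 53, 54, 59, 60, 52, 40, 39]
205 [55, 55, 55, 56, 56, 53, 49, 50, 51, 52, 51, 55, 58, 62, 64, 57, 46, 39]
207 [59, 58, 59, 59, 58, 56, 51, 51, 53, 53, 56, 62, 68, 68, 67, 58, 42, 38]
209 [55, 56, 56, 57, 58, 52, 48, 51, 51, 52, 57, 65, 64, 64, 61, 52, 38, 39]
211 [134, 104, 61, 49, 52, 52, 50, 51, 52, 57, 62, 65, 64, 64, 63, 53, 41, 43]
213 [252, 222, 108, 47, 52, 52, 49, 51, 58, 64, 66, 67, 65, 67, 67, 65, 56, 49]
215 [251, 201, 92, 50, 55, 58, 59, 60, 64, 66, 67, 66, 66, 63, 64, 64, 58, 50]
301.6 [0.47480029 0.04484457 0.1700461 ] [0.47695678 0.04460397 0.16667831]
302.8 [0.47480029 0.04155998 0.16989335] [0.47685862 0.04131837 0.16667831]
304.2 [0.47480029 0.03772696 0.1697151 ] [0.47674411 0.0374856  0.16667831]
slot [0.50463146 0.0728559  0.1       ]
slot [0.48754592 0.07409176 0.1       ]
slot [0.47042476 0.07589507 0.1       ]
```

Request:
servo_tool:
  moves:
    - {"slide": [2,-0.1,0],"twist": [0,0,0]}
    - {"slide": [3.9,-0.2,0.5],"twist": [0,0,0]}
    - {"slide": [3.9,-0.2,2.5],"twist": [0,0,0]}
    - {"slide": [3.9,-0.2,4.5],"twist": [0,0,0]}
    - {"slide": [3.9,-0.2,5.6],"twist": [0,0,0]}
    - {"slide": [3.9,-0.2,5.6],"twist": [0,0,0]}
    - {"slide": [3.9,-0.2,5.6],"twist": [0,0,0]}

```text
t: 6.3
tcp_pos: [0.4879, 0.0682, 0.2252]
ee_rot: [0.0, 0.749, 0.662, 0.0]
wrist_force: [-0.3, -0.7, -0.9]
width: 0.322
gripper_force: 25.0
```

Run:
```python
from h import *
go((.487,.067,.2235),83); s=camera("side"); np.save("s2.npy",s); x=cur()[0]
print(proj("side",[x+[.0016,.013,-.1135]]))
cv2.imwrite("pics/q5.png",np.hstack([tile(s,265,195,40,45,10)[:,:],tile(s,265,195,40,45,10)])[:, :400] if 0 else cv2.resize(s[190:240,260:320,::-1],None,fx=12,fy=12,interpolation=cv2.INTER_CUBIC))
```

```text
at [0.4879 0.0682 0.2252] yaw 82.92 t 6.3 q [ 0.37  0.3  -0.67  1.96  0.22  0.96 -0.53] F [-0.3 -0.7 -0.9]
slide [-0.13 -0.08  0.17] twist [ 0.001 -0.    -0.001]
[[287.94125776 219.44091644]]
```

View pics/q5.png

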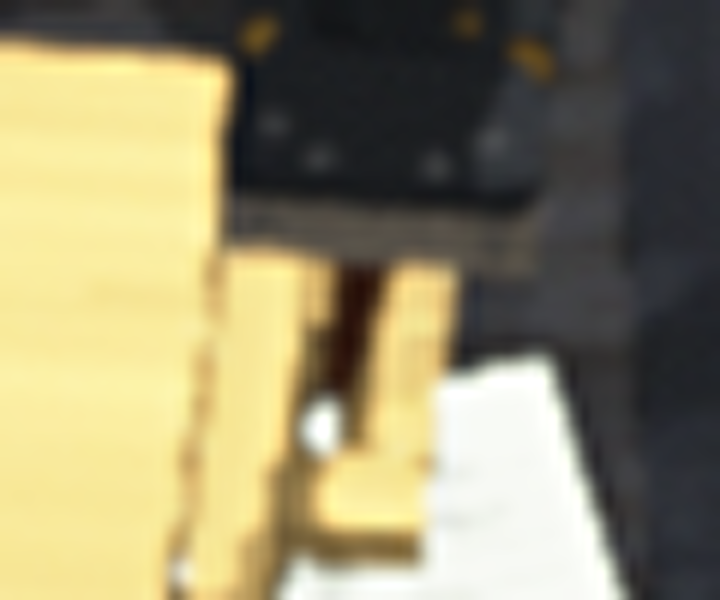

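The tip sits over the slot in the picture: tip at side ≈(288.3,221.6), slot spanning u≈285–290.5 and ending at the front at v≈227. It should come a little nearer to the robot before I lower it.

Request:
servo_tool:
  moves:
    - {"slide": [0,-0.2,0],"twist": [0,0,0]}
    - {"slide": [0,-0.2,0.6],"twist": [0,0,0]}
    - {"slide": [0,-0.2,1.2],"twist": [0,0,0]}
    - {"slide": [0,-0.2,1.6],"twist": [0,0,0]}
    - {"slide": [0,-0.2,2],"twist": [0,0,0]}
    - {"slide": [0,-0.2,2],"twist": [0,0,0]}

```text
t: 7.1
tcp_pos: [0.4854, 0.0689, 0.2042]
ee_rot: [-0.0, 0.749, 0.662, 0.0]
wrist_force: [-0.4, 0.8, -1.6]
width: 0.33
gripper_force: 25.0
```

Request:
servo_tool:
  moves:
    - {"slide": [0,0,0.3],"twist": [0,0,0]}
    - {"slide": [0,0,0.6],"twist": [0,0,0]}
    - {"slide": [0,0,0.6],"twist": [0,0,0]}

```text
t: 7.48
tcp_pos: [0.4862, 0.069, 0.1992]
ee_rot: [0.0, 0.749, 0.662, 0.001]
wrist_force: [-0.4, 1.7, 4.5]
width: 0.324
gripper_force: 25.0
```

Request:
servo_tool:
  moves:
    - {"slide": [0.15,0,-0.2],"twist": [0,0,0]}
    - {"slide": [0.15,0,-0.2],"twist": [0,0,0]}
    - {"slide": [0.15,0,0],"twist": [0,0,0]}
    - {"slide": [0.15,0,0.2],"twist": [0,0,0]}
    - {"slide": [0.15,0,0.2],"twist": [0,0,0]}

```text
t: 8.1
tcp_pos: [0.4861, 0.0698, 0.199]
ee_rot: [0.001, 0.749, 0.662, -0.0]
wrist_force: [-5.1, -2.1, 21.9]
width: 0.326
gripper_force: 25.0
```

Run:
```python
from h import *
go((.487,.067,.2235),83); s=camera("side"); np.save("s3.npy",s); print(cur()[2]["moment"])
cv2.imwrite("pics/q6.png",cv2.resize(s[190:240,260:320,::-1],None,fx=12,fy=12,interpolation=cv2.INTER_CUBIC))
```

```text
at [0.4861 0.0698 0.199 ] yaw 82.93 t 8.1 q [ 0.35  0.33 -0.66  1.99  0.26  0.91 -0.57] F [-5.1 -2.1 21.9]
slide [-0.28  0.12 -2.45] twist [ 0.001  0.002 -0.001]
[-0.4104998   1.80896784  0.03770985]
```

View pics/q6.png

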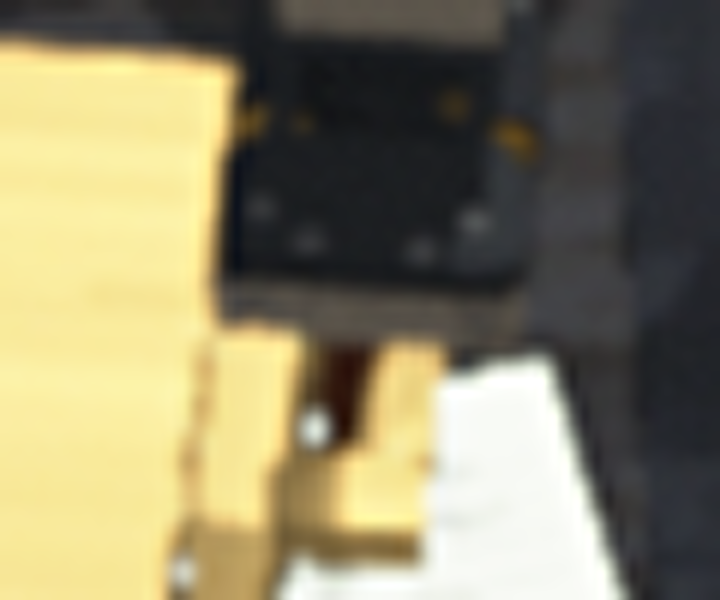

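The key is catching about 14 mm in. The force moment points to its front shoulder sitting on the slot's front end, so I'll shift it away from the robot.

Request:
servo_tool:
  moves:
    - {"slide": [0,0,-0.5],"twist": [0,0,0]}
    - {"slide": [0,0.2,-0.5],"twist": [0,0,0]}
    - {"slide": [0,0.2,-0.2],"twist": [0,0,0]}
    - {"slide": [0,0.2,0],"twist": [0,0,0]}
    - {"slide": [0,0.2,0],"twist": [0,0,0]}
    - {"slide": [0,0.2,0.2],"twist": [0,0,0]}
    - {"slide": [0,0.2,0.2],"twist": [0,0,0]}

```text
t: 9.02
tcp_pos: [0.4889, 0.0701, 0.1982]
ee_rot: [0.002, 0.749, 0.662, 0.0]
wrist_force: [-8.8, -2.0, 33.7]
width: 0.327
gripper_force: 25.0
```

Run:
```python
from h import *
x,r,st=cur(); print(x,np.round(st["wrist_force"],2),np.round(st["moment"],3))
s=camera("side");t=camera("top"); np.save("s4.npy",s);np.save("t4.npy",t)
def dk(im,v0,v1,u0,u1):
    for v in range(v0,v1): print(v,' '.join("%d/%d"%(a[0],a[2]) for a in im[v,u0:u1]))
dk(s,214,231,283,294)
```

```text
[0.48894685 0.07010357 0.19821094] [-8.79 -2.03 33.71] [-0.589  2.469  0.044]
214 81/69 85/71 86/69 85/70 84/70 85/69 85/69 85/70 83/69 80/66 85/71
215 87/72 86/71 88/72 86/71 86/72 86/71 88/72 86/71 86/71 83/68 83/70
216 135/88 114/80 94/73 90/72 89/71 90/74 89/73 89/75 85/72 86/69 91/72
217 225/127 187/109 122/76 92/62 80/57 80/62 80/63 81/64 91/65 121/78 139/88
218 255/157 241/135 148/78 90/44 63/29 55/26 57/28 67/35 118/60 184/96 210/115
219 255/157 238/129 145/71 84/38 56/18 47/12 48/13 79/30 164/77 232/120 241/133
220 250/147 216/111 128/62 82/38 56/19 48/14 51/16 100/42 196/96 245/135 241/135
221 249/143 197/98 117/58 80/37 57/20 48/14 54/18 110/49 203/103 244/135 240/135
222 247/139 175/85 100/47 75/34 53/17 46/11 58/20 122/56 209/107 242/135 238/133
223 244/134 152/73 92/51 82/51 55/24 46/11 69/28 143/68 221/114 241/135 237/132
224 244/133 150/78 125/102 137/123 75/55 45/11 78/33 157/76 228/119 242/136 241/138
225 244/130 152/87 151/138 172/166 92/78 49/14 90/41 174/86 236/126 246/144 248/150
226 234/119 135/68 104/78 103/86 77/43 83/32 123/57 188/94 239/131 247/151 249/159
227 200/99 128/61 109/53 105/50 123/56 160/76 197/99 220/113 237/133 244/154 247/162
228 175/86 133/67 134/66 148/73 174/87 216/111 245/137 245/141 245/145 245/151 243/146
229 149/74 136/69 143/71 159/80 184/93 229/119 248/145 248/149 246/148 246/148 245/144
230 143/71 144/73 150/75 164/83 191/97 233/124 250/151 250/155 248/152 248/151 248/149
```

Request:
servo_tool:
  moves:
    - {"slide": [0,0,-0.5],"twist": [0,0,0]}
    - {"slide": [0,0,-0.6],"twist": [0,0,0]}
    - {"slide": [0,0,-0.6],"twist": [0,0,0]}

```text
t: 9.5
tcp_pos: [0.4873, 0.0696, 0.1999]
ee_rot: [-0.0, 0.749, 0.662, -0.0]
wrist_force: [-0.4, -0.5, -1.0]
width: 0.326
gripper_force: 25.0
```

Run:
```python
from h import *
x,r,st=cur(); print(x,np.round(st["wrist_force"],2),np.round(st["moment"],3))
```

```text
[0.48727329 0.06964813 0.19985664] [-0.41 -0.49 -0.95] [ 0.04  -0.066  0.004]
```

Request:
servo_tool:
  moves:
    - {"slide": [0.2,0,-0.3],"twist": [0,0,0]}
    - {"slide": [0.2,0,-0.3],"twist": [0,0,0]}
    - {"slide": [0.2,0,0],"twist": [0,0,0]}
    - {"slide": [0.2,0,0.2],"twist": [0,0,0]}
    - {"slide": [0.2,0,0.3],"twist": [0,0,0]}
    - {"slide": [0.2,0,0.3],"twist": [0,0,0]}

```text
t: 10.25
tcp_pos: [0.4882, 0.0718, 0.1976]
ee_rot: [0.0, 0.749, 0.662, 0.0]
wrist_force: [1.0, 0.3, -0.5]
width: 0.324
gripper_force: 25.0
```

Run:
```python
from h import *
x,r,st=cur(); print(x,np.round(st["wrist_force"],2),np.round(st["moment"],3))
s=camera("side"); np.save("s5.npy",s)
for v in range(217,230): print(v,' '.join("%d"%a[0] for a in s[v,283:294]))
```

```text
[0.48824828 0.07184012 0.19755423] [ 0.97  0.34 -0.53] [-0.    -0.434 -0.042]
217 200 170 111 84 84 83 84 85 96 113 114
218 255 240 140 72 60 63 64 80 138 188 187
219 255 238 137 64 51 50 52 92 188 246 242
220 251 205 114 59 49 49 55 113 207 247 241
221 245 169 90 54 49 49 62 124 211 243 238
222 246 154 80 54 49 51 68 135 215 242 237
223 246 150 78 56 48 53 80 150 222 240 237
224 236 134 73 55 49 56 91 163 227 242 242
225 198 105 65 51 50 65 104 175 236 246 248
226 179 104 78 66 70 95 132 189 238 247 249
227 169 125 113 109 125 162 196 219 237 244 247
228 160 136 136 150 176 219 245 245 245 245 244
229 148 138 141 161 202 239 248 247 246 246 245
```

Request:
servo_tool:
  moves:
    - {"slide": [0,0,0.2],"twist": [0,0,0]}
    - {"slide": [0,0,0.4],"twist": [0,0,0]}
    - {"slide": [0,0,0.6],"twist": [0,0,0]}
    - {"slide": [0,0,0.6],"twist": [0,0,0]}

```text
t: 10.8
tcp_pos: [0.4881, 0.0722, 0.1914]
ee_rot: [-0.0, 0.749, 0.662, 0.0]
wrist_force: [2.8, 2.4, -1.5]
width: 0.324
gripper_force: 25.0
```

Request:
servo_tool:
  moves:
    - {"slide": [0.05,0.05,0.2],"twist": [0,0,0]}
    - {"slide": [0.05,0.05,0.5],"twist": [0,0,0]}
    - {"slide": [0.05,0.05,0.8],"twist": [0,0,0]}
    - {"slide": [0.05,0.05,0.8],"twist": [0,0,0]}

```text
t: 11.3
tcp_pos: [0.4883, 0.073, 0.1832]
ee_rot: [-0.001, 0.749, 0.663, 0.0]
wrist_force: [1.8, 4.0, -1.5]
width: 0.324
gripper_force: 25.0
```

Request:
servo_tool:
  moves:
    - {"slide": [0.1,0,0.1],"twist": [0,0,0]}
    - {"slide": [0.1,0,0.3],"twist": [0,0,0]}
    - {"slide": [0.1,0,0.5],"twist": [0,0,0]}
    - {"slide": [0.1,0,0.5],"twist": [0,0,0]}

```text
t: 11.8
tcp_pos: [0.4887, 0.0736, 0.1785]
ee_rot: [-0.0, 0.749, 0.662, 0.0]
wrist_force: [1.7, 5.6, 0.0]
width: 0.328
gripper_force: 25.0
```

Request:
servo_tool:
  moves:
    - {"slide": [0.1,0,0.1],"twist": [0,0,0]}
    - {"slide": [0.1,0,0.1],"twist": [0,0,0]}

```text
t: 12.05
tcp_pos: [0.4886, 0.0739, 0.1774]
ee_rot: [0.0, 0.749, 0.662, -0.0]
wrist_force: [1.8, 2.5, 0.9]
width: 0.328
gripper_force: 25.0
```

Request:
servo_tool:
  moves:
    - {"slide": [0,0,0],"twist": [0,0,0]}
    - {"slide": [0,0,0],"twist": [0,0,0]}
    - {"slide": [0,0,0],"twist": [0,0,0]}
    - {"slide": [0,0,0],"twist": [0,0,0]}
    - {"slide": [0,0,0],"twist": [0,0,0]}
    - {"slide": [0,0,0],"twist": [0,0,0]}
    - {"slide": [0,0,0],"twist": [0,0,0]}
    - {"slide": [0,0,0],"twist": [0,0,0]}
  claw: 9

```text
t: 13.05
tcp_pos: [0.4887, 0.0742, 0.1776]
ee_rot: [-0.0, 0.749, 0.662, -0.0]
wrist_force: [0.0, 0.6, 0.7]
width: 0.984
gripper_force: 0.0
```

Request:
servo_tool:
  moves:
    - {"slide": [0,0,-1],"twist": [0,0,0]}
    - {"slide": [0,0,-3],"twist": [0,0,0]}
    - {"slide": [0,0,-6],"twist": [0,0,0]}
    - {"slide": [-3,0,-9],"twist": [0,0,0]}
    - {"slide": [-9,0,-9],"twist": [0,0,0]}
    - {"slide": [-15,0,-9],"twist": [0,0,0]}
    - {"slide": [-21,0,-9],"twist": [0,0,0]}
    - {"slide": [-25,0,-9],"twist": [0,0,0]}

```text
t: 14.05
tcp_pos: [0.4573, -0.1769, 0.2684]
ee_rot: [0.001, 0.75, 0.661, -0.0]
wrist_force: [0.6, 0.8, 0.3]
width: 0.978
gripper_force: 0.0
```

Run:
```python
from h import *
# mallet hub grasp: TCP z = 3+42+3mm
go((.4675,-.417,.14),9.5); s=camera("side");t=camera("top"); np.save("s6.npy",s);np.save("t6.npy",t)
cv2.imwrite("pics/q7.png",quad([tile(s,244,180),tile(t,244,180),tile(s,435,215,66,70,4),tile(t,400,210,66,70,4)]))
```

```text
at [ 0.4573 -0.1769  0.2684] yaw 82.79 t 14.05 q [ 0.78  0.21 -0.54  1.92  0.13  1.04  0.06] F [0.6 0.8 0.3]
slide [-23.68   4.01  12.87] twist [1.000e-03 0.000e+00 1.279e+00]
```

View pics/q7.png

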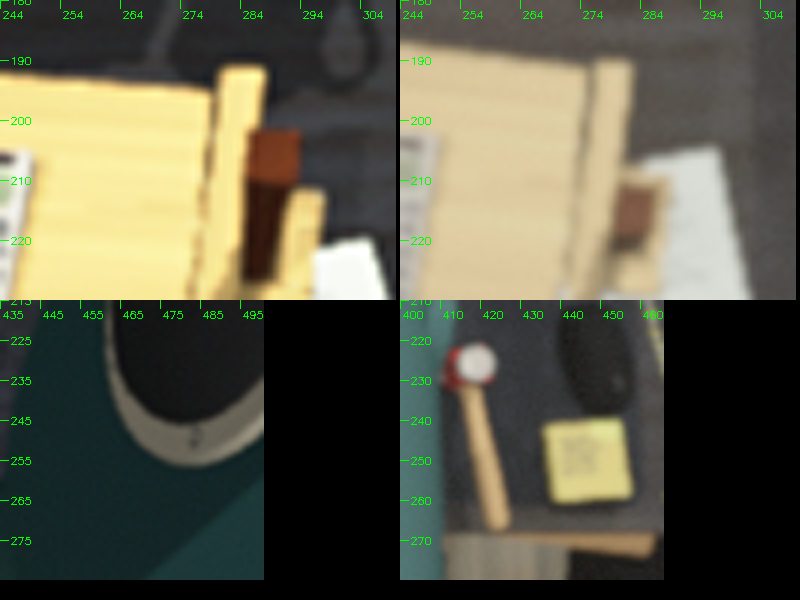

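The key stands by itself in the slot, with its head at side ≈(289.1,205.4) and top ≈(282.5,214.6). The mallet has not moved. I go to the mallet next.

Run:
```python
from h import *
s=np.load("s6.npy").astype(int);t=np.load("t6.npy").astype(int)
def c(im,u0,v0,u1,v1,f):
    m=f(*np.moveaxis(im[v0:v1,u0:u1],2,0)); v,u=np.nonzero(m); print(m.sum(),u.min()+u0,u.max()+u0,v.min()+v0,v.max()+v0); return np.array([u.mean()+u0,v.mean()+v0])
a=c(s,283,198,297,230,lambda r,g,b:(r>85)&(g<90)&(r-g>35)); b=c(t,278,207,290,222,lambda r,g,b:(r-g>30)&(g<105))
print(a,b,tri(a,b),plane("side",a,.192),plane("top",b,.192))
```

```text
72 285 293 202 210
33 280 285 212 218
[289.30555556 205.86111111] [282.45454545 214.81818182] (array([0.48757548, 0.0796362 , 0.1851076 ]), [0.0015155117997109912, 0.0015155117997110049]) [0.48297038 0.0783569  0.192     ] [0.48649112 0.08131146 0.192     ]
```

Request:
servo_tool:
  moves:
    - {"slide": [-3.5,0.6,0.5],"twist": [0,0,0.18]}
    - {"slide": [-7,1.2,1],"twist": [0,0,0.36]}
    - {"slide": [-10.5,1.8,1.5],"twist": [0,0,0.54]}
    - {"slide": [-14,2.4,2],"twist": [0,0,0.72]}
    - {"slide": [-17.5,3,3],"twist": [0,0,0.9]}
    - {"slide": [-21,3.6,4],"twist": [0,0,1.08]}
    - {"slide": [-23.7,4,5],"twist": [0,0,1.26]}
    - {"slide": [-23.7,4,6],"twist": [0,0,1.28]}

```text
t: 15.15
tcp_pos: [0.4687, -0.4151, 0.2073]
ee_rot: [0.0, 0.997, 0.083, 0.0]
wrist_force: [-0.3, 0.2, -0.3]
width: 0.98
gripper_force: 0.0
```

Run:
```python
from h import *
go((.4675,-.417,.055),9.5)
```

```text
at [ 0.4687 -0.4151  0.2073] yaw 9.5 t 15.15 q [ 0.82  0.47 -0.19  1.68  0.1   1.   -0.82] F [-0.3  0.2 -0.3]
slide [-0.15  0.16 15.23] twist [ 0. -0. -0.]
```

Request:
servo_tool:
  moves:
    - {"slide": [-0.1,0.15,3],"twist": [0,0,0]}
    - {"slide": [-0.1,0.15,7],"twist": [0,0,0]}
    - {"slide": [-0.1,0.15,11],"twist": [0,0,0]}
    - {"slide": [-0.1,0.15,14],"twist": [0,0,0]}
    - {"slide": [-0.1,0.15,15.2],"twist": [0,0,0]}
    - {"slide": [-0.1,0.15,15.2],"twist": [0,0,0]}

```text
t: 15.9
tcp_pos: [0.4683, -0.4145, 0.0555]
ee_rot: [-0.001, 0.996, 0.085, -0.0]
wrist_force: [-1.1, 0.2, 0.5]
width: 0.981
gripper_force: 0.0
```

Request:
servo_tool:
  moves:
    - {"slide": [0,0,0],"twist": [0,0,0]}
    - {"slide": [0,0,0],"twist": [0,0,0]}
    - {"slide": [0,0,0],"twist": [0,0,0]}
    - {"slide": [0,0,0],"twist": [0,0,0]}
    - {"slide": [0,0,0],"twist": [0,0,0]}
    - {"slide": [0,0,0],"twist": [0,0,0]}
    - {"slide": [0,0,0],"twist": [0,0,0]}
    - {"slide": [0,0,0],"twist": [0,0,0]}
  claw: 2
  newtons: 50

```text
t: 16.9
tcp_pos: [0.4682, -0.4164, 0.0558]
ee_rot: [0.001, 0.996, 0.084, 0.0]
wrist_force: [1.7, -3.1, 1.5]
width: 0.34
gripper_force: 50.0
```

Request:
servo_tool:
  moves:
    - {"slide": [0,0,-1],"twist": [0,0,0]}
    - {"slide": [0,0,-4],"twist": [0,0,0]}
    - {"slide": [0,0,-8],"twist": [0,0,0]}
    - {"slide": [0,0,-12],"twist": [0,0,0]}
    - {"slide": [0,0,-16],"twist": [0,0,0]}
    - {"slide": [0,0,-20],"twist": [0,0,0]}
    - {"slide": [0,0,-24],"twist": [0,0,0]}
    - {"slide": [0,0,-25],"twist": [0,0,0]}

```text
t: 17.9
tcp_pos: [0.4684, -0.4154, 0.3079]
ee_rot: [0.001, 0.996, 0.084, 0.001]
wrist_force: [-0.1, 0.3, -5.0]
width: 0.339
gripper_force: 50.0
```

Run:
```python
from h import *
go((.488,.079,.305),9.7); print(cur()[2]["gripper_force"])
```

```text
at [ 0.4684 -0.4154  0.3079] yaw 9.64 t 17.9 q [ 0.82  0.38 -0.2   1.58  0.08  1.19 -0.8 ] F [-0.1  0.3 -5. ]
slide [ 10.21 -48.41   0.21] twist [ 0.002 -0.002 -0.001]
49.95676338672638
```

Request:
servo_tool:
  moves:
    - {"slide": [0.6,-3,0],"twist": [0,0,0]}
    - {"slide": [1.6,-8,0],"twist": [0,0,0]}
    - {"slide": [2.8,-13,0],"twist": [0,0,0]}
    - {"slide": [3.8,-18,0],"twist": [0,0,0]}
    - {"slide": [4.9,-23,0],"twist": [0,0,0]}
    - {"slide": [5.9,-28,0],"twist": [0,0,0]}
    - {"slide": [7,-33,0],"twist": [0,0,0]}
    - {"slide": [8,-38,0],"twist": [0,0,0]}

```text
t: 18.9
tcp_pos: [0.4817, -0.0258, 0.3038]
ee_rot: [-0.0, 0.996, 0.084, -0.002]
wrist_force: [0.7, 0.6, -5.3]
width: 0.344
gripper_force: 50.0
```

Request:
servo_tool:
  moves:
    - {"slide": [1,-5,0],"twist": [0,0,0]}
    - {"slide": [1.8,-8.5,0],"twist": [0,0,0]}
    - {"slide": [2.2,-10.4,0],"twist": [0,0,0]}
    - {"slide": [2.2,-10.4,0],"twist": [0,0,0]}
    - {"slide": [2.2,-10.4,0],"twist": [0,0,0]}

```text
t: 19.52
tcp_pos: [0.487, 0.0772, 0.3045]
ee_rot: [0.0, 0.997, 0.083, -0.001]
wrist_force: [0.3, -0.8, -4.0]
width: 0.345
gripper_force: 50.0
```

Run:
```python
from h import *
go((.488,.079,.255),9.7)
s=camera("side");t=camera("top")
cv2.imwrite("pics/q8.png",quad([tile(s,244,165,66,75,4),tile(t,244,165,66,75,4),tile(s,264,180),tile(t,264,180)]))
```

```text
at [0.487  0.0772 0.3045] yaw 9.54 t 19.52 q [ 0.25  0.18 -0.53  1.87  0.1   1.12 -1.72] F [ 0.3 -0.8 -4. ]
slide [ 0.14 -0.16  4.95] twist [ 0.001  0.002 -0.003]
```

View pics/q8.png

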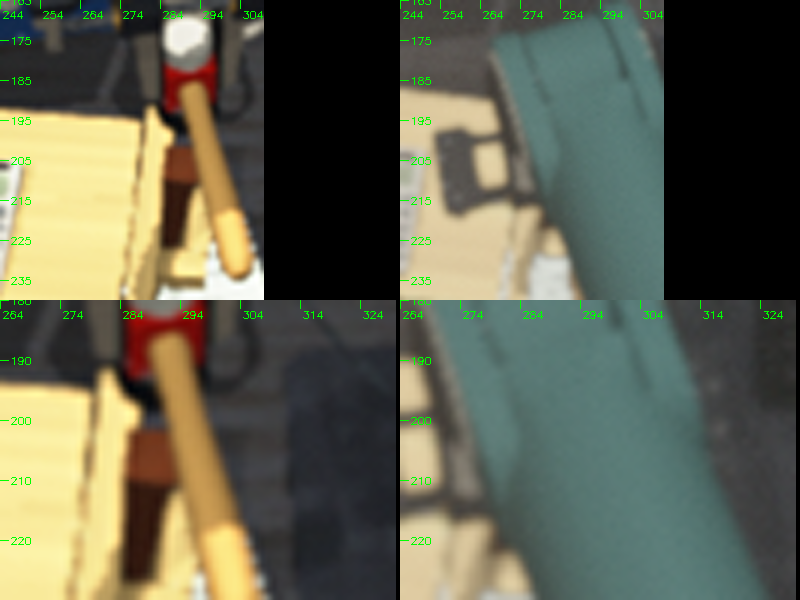

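The mallet is over the key: hub at side ≈(290,187), key head at ≈(288,205). I lower it for the first blow.

Request:
servo_tool:
  moves:
    - {"slide": [0.1,-0.15,2],"twist": [0,0,0]}
    - {"slide": [0.1,-0.15,4],"twist": [0,0,0]}
    - {"slide": [0.1,-0.15,5],"twist": [0,0,0]}
    - {"slide": [0.1,-0.15,5.5],"twist": [0,0,0]}
    - {"slide": [0.1,-0.15,6],"twist": [0,0,0]}
    - {"slide": [0.1,-0.15,6.3],"twist": [0,0,0]}

```text
t: 20.38
tcp_pos: [0.4886, 0.0801, 0.2427]
ee_rot: [0.0, 0.996, 0.084, 0.0]
wrist_force: [0.2, 0.3, -4.6]
width: 0.345
gripper_force: 50.0
```

Request:
servo_tool:
  moves:
    - {"slide": [0,0,0.3],"twist": [0,0,0]}
    - {"slide": [0,0,0.6],"twist": [0,0,0]}
    - {"slide": [0,0,0.9],"twist": [0,0,0]}
    - {"slide": [0,0,1.2],"twist": [0,0,0]}

```text
t: 20.88
tcp_pos: [0.4892, 0.0811, 0.2312]
ee_rot: [-0.001, 0.996, 0.084, 0.001]
wrist_force: [0.1, 2.8, 4.0]
width: 0.343
gripper_force: 50.0
```

Request:
servo_tool:
  moves:
    - {"slide": [0,0,0.3],"twist": [0,0,0]}
    - {"slide": [0,0,0.6],"twist": [0,0,0]}
    - {"slide": [0,0,0.6],"twist": [0,0,0]}

```text
t: 21.25
tcp_pos: [0.4887, 0.0806, 0.2245]
ee_rot: [-0.0, 0.996, 0.084, 0.0]
wrist_force: [1.5, 3.5, 1.8]
width: 0.35
gripper_force: 50.0
```

Request:
servo_tool:
  moves:
    - {"slide": [0,0,-1],"twist": [0,0,0]}
    - {"slide": [0,0,-3],"twist": [0,0,0]}
    - {"slide": [0,0,-3],"twist": [0,0,0]}
    - {"slide": [0,0,-3],"twist": [0,0,0]}

```text
t: 21.75
tcp_pos: [0.4874, 0.0793, 0.2535]
ee_rot: [0.0, 0.997, 0.083, -0.001]
wrist_force: [1.0, -0.6, -4.4]
width: 0.346
gripper_force: 50.0
```

Request:
servo_tool:
  moves:
    - {"slide": [0,0,1.5],"twist": [0,0,0]}
    - {"slide": [0,0,2.7],"twist": [0,0,0]}
    - {"slide": [0,0,3.3],"twist": [0,0,0]}
    - {"slide": [0,0,3.9],"twist": [0,0,0]}
    - {"slide": [0,0,4.2],"twist": [0,0,0]}

```text
t: 22.38
tcp_pos: [0.4889, 0.0807, 0.213]
ee_rot: [-0.0, 0.996, 0.084, 0.001]
wrist_force: [-0.4, 0.7, 2.2]
width: 0.346
gripper_force: 50.0
```

Request:
servo_tool:
  moves:
    - {"slide": [0,0,0.3],"twist": [0,0,0]}
    - {"slide": [0,0,0.6],"twist": [0,0,0]}
    - {"slide": [0,0,0.8],"twist": [0,0,0]}
    - {"slide": [0,0,0.9],"twist": [0,0,0]}

```text
t: 22.88
tcp_pos: [0.4895, 0.0816, 0.2052]
ee_rot: [-0.001, 0.996, 0.084, 0.002]
wrist_force: [-2.1, 3.7, 16.4]
width: 0.349
gripper_force: 50.0
```

Request:
servo_tool:
  moves:
    - {"slide": [0,0,0.1],"twist": [0,0,0]}
    - {"slide": [0,0,0.2],"twist": [0,0,0]}
    - {"slide": [0,0,0.2],"twist": [0,0,0]}

```text
t: 23.25
tcp_pos: [0.4899, 0.0816, 0.2048]
ee_rot: [-0.0, 0.996, 0.084, 0.002]
wrist_force: [-5.0, 4.2, 23.4]
width: 0.347
gripper_force: 50.0
```

Request:
servo_tool:
  moves:
    - {"slide": [0,0,0.1],"twist": [0,0,0]}
    - {"slide": [0,0,0.2],"twist": [0,0,0]}
    - {"slide": [0,0,0.2],"twist": [0,0,0]}

```text
t: 23.62
tcp_pos: [0.4904, 0.0816, 0.2044]
ee_rot: [0.0, 0.996, 0.084, 0.003]
wrist_force: [-8.5, 1.1, 35.7]
width: 0.344
gripper_force: 50.0
```

Request:
servo_tool:
  moves:
    - {"slide": [0,0,-1],"twist": [0,0,0]}
    - {"slide": [0,0,-3],"twist": [0,0,0]}
    - {"slide": [0,0,-7],"twist": [0,0,0]}
    - {"slide": [0,0,-10],"twist": [0,0,0]}
    - {"slide": [0,0,-10],"twist": [0,0,0]}

```text
t: 24.25
tcp_pos: [0.4889, 0.0795, 0.3002]
ee_rot: [0.001, 0.997, 0.083, 0.001]
wrist_force: [-0.3, -0.6, -5.4]
width: 0.348
gripper_force: 50.0
```

Run:
```python
from h import *
go((.4684,-.4154,.30),9.7)
```

```text
at [0.4889 0.0795 0.3002] yaw 9.56 t 24.25 q [ 0.24  0.18 -0.53  1.87  0.11  1.11 -1.73] F [-0.3 -0.6 -5.4]
slide [-10.24  48.46   0.06] twist [ 0.001 -0.002 -0.003]
```

Request:
servo_tool:
  moves:
    - {"slide": [-0.6,3,0],"twist": [0,0,0]}
    - {"slide": [-1.6,8,0],"twist": [0,0,0]}
    - {"slide": [-2.8,13,0],"twist": [0,0,0]}
    - {"slide": [-3.8,18,0],"twist": [0,0,0]}
    - {"slide": [-4.9,23,0],"twist": [0,0,0]}
    - {"slide": [-5.9,28,0],"twist": [0,0,0]}
    - {"slide": [-7,33,0],"twist": [0,0,0]}
    - {"slide": [-8,38,0],"twist": [0,0,0]}

```text
t: 25.25
tcp_pos: [0.471, -0.3092, 0.2964]
ee_rot: [-0.001, 0.997, 0.084, -0.002]
wrist_force: [1.2, 0.1, -3.8]
width: 0.342
gripper_force: 50.0
```

Run:
```python
from h import *
s=camera("side"); t=camera("top"); np.save("s9.npy",s)
cv2.imwrite("pics/q9.png",quad([tile(s,244,180),tile(t,244,180),tile(s,170,175,133,100,3),tile(t,180,170,133,100,3)]))
```

```text
(no output)
```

View pics/q9.png

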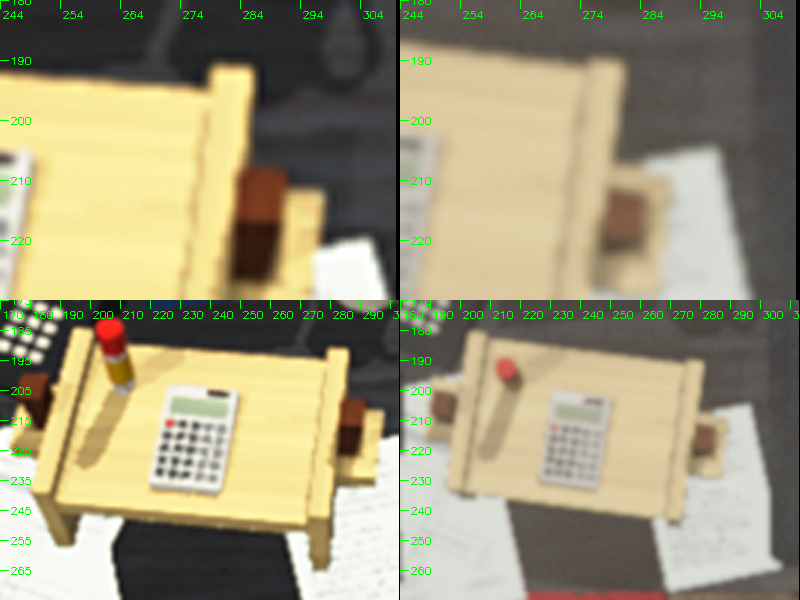

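The leg is now flush against the shelf and the key is driven down, with its head at side ≈(287,211). The calculator and glue stick have not moved. Now I set the mallet down.

Request:
servo_tool:
  moves:
    - {"slide": [-1,5,2],"twist": [0,0,0]}
    - {"slide": [-2.1,10.3,4],"twist": [0,0,0]}
    - {"slide": [-2.1,10.3,9],"twist": [0,0,0]}
    - {"slide": [-2.1,10.3,14],"twist": [0,0,0]}
    - {"slide": [-2.1,10.3,19],"twist": [0,0,0]}
    - {"slide": [-2.1,10.3,22],"twist": [0,0,0]}
    - {"slide": [-2.1,10.3,23.2],"twist": [0,0,0]}
    - {"slide": [-2.1,10.3,23.6],"twist": [0,0,0]}

```text
t: 26.35
tcp_pos: [0.4688, -0.4123, 0.0623]
ee_rot: [-0.001, 0.996, 0.084, -0.001]
wrist_force: [0.2, -0.6, -4.1]
width: 0.345
gripper_force: 50.0
```

Request:
servo_tool:
  moves:
    - {"slide": [0,0,0.2],"twist": [0,0,0]}
    - {"slide": [0,0,0.4],"twist": [0,0,0]}
    - {"slide": [0,0,0.4],"twist": [0,0,0]}

```text
t: 26.72
tcp_pos: [0.4697, -0.4132, 0.0603]
ee_rot: [0.0, 0.996, 0.084, 0.0]
wrist_force: [0.8, 0.8, -3.8]
width: 0.342
gripper_force: 50.0
```

Request:
servo_tool:
  moves:
    - {"slide": [0,0,0.2],"twist": [0,0,0]}
    - {"slide": [0,0,0.4],"twist": [0,0,0]}
    - {"slide": [0,0,0.4],"twist": [0,0,0]}

```text
t: 27.1
tcp_pos: [0.4695, -0.413, 0.0557]
ee_rot: [0.0, 0.996, 0.084, 0.0]
wrist_force: [0.1, 0.4, -2.5]
width: 0.347
gripper_force: 50.0
```

Touching down.

Request:
servo_tool:
  moves:
    - {"slide": [0,0,0.1],"twist": [0,0,0]}
    - {"slide": [0,0,0.1],"twist": [0,0,0]}

```text
t: 27.35
tcp_pos: [0.4695, -0.413, 0.0557]
ee_rot: [0.0, 0.996, 0.084, 0.0]
wrist_force: [-2.0, 1.5, 4.5]
width: 0.344
gripper_force: 50.0
```

Request:
servo_tool:
  moves:
    - {"slide": [0,0,0],"twist": [0,0,0]}
    - {"slide": [0,0,0],"twist": [0,0,0]}
    - {"slide": [0,0,0],"twist": [0,0,0]}
    - {"slide": [0,0,0],"twist": [0,0,0]}
    - {"slide": [0,0,0],"twist": [0,0,0]}
    - {"slide": [0,0,0],"twist": [0,0,0]}
    - {"slide": [0,0,0],"twist": [0,0,0]}
    - {"slide": [0,0,0],"twist": [0,0,0]}
  claw: 9

```text
t: 28.35
tcp_pos: [0.4694, -0.4129, 0.0546]
ee_rot: [0.0, 0.996, 0.084, -0.0]
wrist_force: [0.6, -0.6, -0.2]
width: 0.98
gripper_force: 0.0
```

Request:
servo_tool:
  moves:
    - {"slide": [0,0,-2],"twist": [0,0,0]}
    - {"slide": [0,0,-6],"twist": [0,0,0]}
    - {"slide": [0,0,-11],"twist": [0,0,0]}
    - {"slide": [0,0,-16],"twist": [0,0,0]}
    - {"slide": [0,0,-20],"twist": [0,0,0]}
    - {"slide": [0,0,-20],"twist": [0,0,0]}
    - {"slide": [0,0,-20],"twist": [0,0,0]}

```text
t: 29.22
tcp_pos: [0.469, -0.4126, 0.2549]
ee_rot: [0.0, 0.996, 0.084, -0.0]
wrist_force: [-0.4, 0.2, -0.3]
width: 0.979
gripper_force: 0.0
```

Run:
```python
from h import *
t=camera("top");s=camera("side")
cv2.imwrite("pics/q10.png",quad([tile(s,244,180),tile(t,244,180),tile(s,425,205,100,75,4),tile(t,390,205,100,75,4)]))
```

```text
(no output)
```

View pics/q10.png

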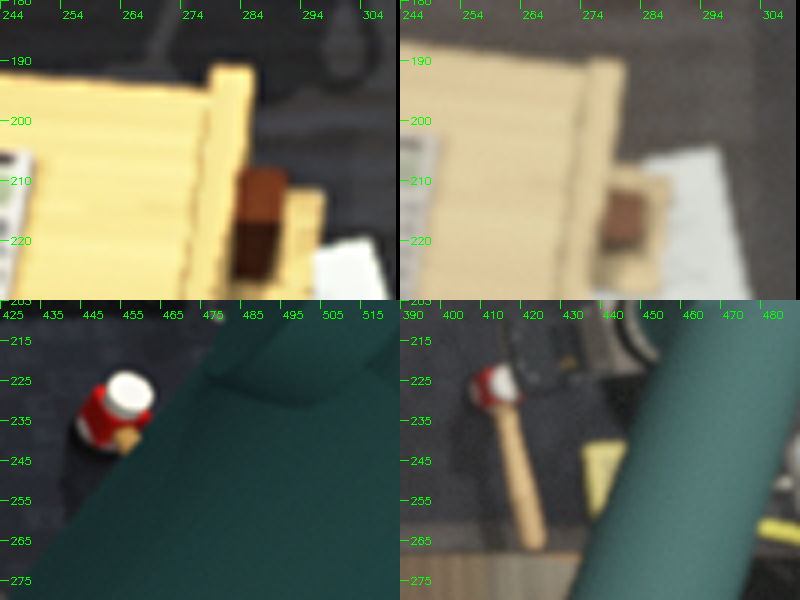

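The mallet stands upright on the desk (white face at side ≈(455,227)), the key is seated, and the gripper is clear. I hand in.

```bash
python3 -c "from cell import *; print(close_job())"
```

```text
the job is handed in; nothing more can be done
None
```

The job is handed in: the key was driven home in two blows (the last pressed to about 40 N), the leg looks flush with the shelf, the mallet stands back on the desk, and the calculator and glue stick look unmoved; I didn't re-check the stapler, and no verdict came back.

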